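Change over the cartridge in a push-push refill cradle

ROBOT

A 6-joint arm with a two-finger parallel gripper is mounted at the origin on a cart in front of the work surface, level with it; the furniture and walls round the work are solid. World frame = base frame: x ahead of the robot, y to its left, z up, the work surface at z = 0. Lengths are in m, angles in rad, forces in N, time in s.
With the tool pointing down it reaches from about 0.35 to 0.975 m from the base axis. Payload 4.9 kg.
Tool frame: the origin (TCP) lies between the finger pads; the fingertips stand 14 mm ahead of it and the grasp point (between the pads) lies 5 mm behind it (manip.tcp_to_tips is the distance from the TCP to the fingertips, in m); z points along the fingers, y is the line along which they close (so a half turn about z gives the same grasp; the last joint's range is limited). The gripper opens to 85 mm and grips with 20 to 120 N. Pads are 22 mm wide; open, the fingers measure 114 mm over their backs; the gripper's body (76 mm by 85 mm) begins 54 mm behind the grasp point. The pads swing forward as they close: fully open they stand 13 mm farther back than shut.
Start: joints at [1.181, 0.053, 1.613, -0, 1.476, -0.119], TCP at [0.167, 0.602, 0.245] pointing down, gripper open.
Joint ranges: [-3.01, 3.01], [-1.01, 2.22], [0.06, 2.58], [-1.02, 4.17], [0.09, 2.62], [-3.14, 3.14]. Speed limits (rad/s): [2.57, 2.57, 3.14, 3.14, 3.14, 3.14].

INTERFACE

Orientations are given as a unit quaternion [w, x, y, z].
In Python, from plant import manip gives the robot as it stands.
- The arm moves only by the tool servo_tool, never from a script. Its argument "moves" is a list that holds one entry, the list of rows, each a list of 7 numbers: the shift along the tool's x, y, z in mm, then the turn, a rotation vector about the tool's x, y, z in degrees, then the finger opening in mm, from 0 to 85.4. In form: [[[x, y, z, ax, ay, az, fingers], ...]]. A call has 1 to 12 rows; each row shifts and turns the commanded pose from where the row before left it, along the tool's axes as they then stand; what a row does not reach is not made up. A row lasts 1/8 s, in which the tool goes at most 62.5 mm and 10.7 degrees, less where a joint would pass 70% of its speed; a pose out of reach is approached as far as the arm can. A call with a gripper value outside its range is refused whole. The fingers move at their own pace and stop on an object; the grip force is fixed at half the most. Time passes only in rows, so rows that do not move let the fingers close. It gives the time, the measured TCP pose, the force, the opening and the grip force at its end, in the units of the state.
- manip.state(): the state, without advancing time (a new reading comes with each control period).
- manip.grab_frame(name): name is "scene" or "top"; returns a dict with "image" (400x640x3 uint8, blue, green, red), "mtx" (3x3 intrinsics, pixels), "eye" and "rotation" of the camera in the world. Camera axes: x right, y down, z forward; pixel columns grow to the right and rows downward; lengths in m; the calibration is good to about 2 mm. A picture is of the moment at which its call begins. There is no depth.
- manip.job_done(): hands the job in; it is judged then, once.
The state is a dict: "time": time; "joint_pos": joint angles; "joint_vel": joint speeds; "joint_efforts": joint torques, N m; "tool_pos": TCP position; "tool_rot": TCP orientation; "contact_force": force on the tool from outside, world axes, zero at the start; "ft_torque": the same for the moment, N m; "gripper_width": opening from 0.0 (shut) to 1.0 (fully open); "grasp_force": force on a finger pad.
Only numpy, scipy, OpenCV 4.12 (cv2) and the standard library are available. Lean on these libraries where they do the work, as an engineer would, in place of code of your own. Each camera call takes 0.05 s, during which the arm holds its last target. There are 200 camera calls.

TASK

The blue ink cartridge in the two-bay refill cradle is finished: press it down until its push-push latch lets go and it pops up, lift it out and stand it upright in the white drip tray. Then put the yellow cartridge, the same way round as the black one, into the bay that came free and press it down gently until the latch catches and it stays down when you let go. Leave the black cartridge latched in its bay, keep the cartridges upright, do not force anything, and do not disturb the syringe and the marker.

Things in the scene. Friction and masses are not known exactly. Their poses are not given: they have to be found in the camera images.
- cradle: white refill cradle fixed to the table, 134 x 110 x 56 mm (x -54 to +80, y -55 to +55), two bays side by side, grey cover strip behind them. Origin centre of the bays at table height, x along the bays (away from the robot), y to the left, z up; the deck is at z 56 mm
- bay_left (a point): centre of the left bay's mouth, at deck height, 33 mm to +y of the cradle's origin. Each bay is 71.4 x 18.6 mm below a 3 mm lead-in bevel; a cartridge stands in it on a spring lift. Orange claws at both ends lean out while the lift is up and close over the cartridge's top ends when it is down, so a latched cartridge cannot be pulled out
- bay_right (a point): centre of the right bay's mouth, 33 mm to -y of the cradle's origin. Both bays: lift up = floor 16 mm below the deck, cartridge top 28 mm above it; latched = cartridge top about 13 mm above the deck; at the stop 2 to 8 mm above it. The claws reach 3.5 mm above the cartridge's top, 31 mm and more from its middle
- lift_left (a joint): how far the left lift is pressed down, m: 0 up (latch open), about 0.015 latched. Push-push: each full press onto its stop switches it: latched to open (it comes up when let go) or open to latched (it stays down). It trips 1 to 3 mm before the stop; a shorter press leaves it as it was. The stop lies between 0.020 and 0.026, differs from bay to bay and cannot be seen, only felt
- lift_right (a joint): the same for the right lift. Force on either cartridge: the spring takes 2 N at the top, 5 to 8 N on the way down; on the stop it climbs steeply, 20 N per mm and the arm's own give. The way down is damped: pressed at 40 mm/s it already resists with 12 N, so press slowly (about 10 mm/s) until some 12 N are felt, wait a moment, let go; over 22 N damages the contacts below
- blue: blue ink cartridge, 68 long (x) x 15.5 thick (y) x 44 high (z) mm, 25 to 50 g, hard-sided; origin centre of the underside, x along its length, z up. A small black cap on top marks its -x end (touch treats it as flush with the top). At the start it is latched in one of the bays
- black: black ink cartridge, 68 long (x) x 15.5 thick (y) x 44 high (z) mm, 25 to 50 g, hard-sided; origin centre of the underside, x along its length, z up. A small black cap on top marks its -x end (touch treats it as flush with the top). Latched in the other bay, its x along the cradle's x; stays there
- yellow: yellow ink cartridge, 68 long (x) x 15.5 thick (y) x 44 high (z) mm, 25 to 50 g, hard-sided; origin centre of the underside, x along its length, z up. A small black cap on top marks its -x end (touch treats it as flush with the top). Stands on the table beside the cradle
- yellow_cap (a point): point on the yellow cartridge's top by its black cap, 24 mm to -x of its centre, 44 mm up; in the bay the cap must be at the cradle's -x end (towards the robot), like the black one's
- tray: white drip tray fixed to the table, 135 (x) x 115 (y) mm, rim 16 mm high, walls 3 mm; its floor is 3 mm above the table, with low grey ribs that are look only. Origin centre of the underside
- syringe: filling syringe lying in front of the cradle, 134 x 30 x 19 mm; stays
- marker: felt marker lying in front of the cradle, 131 x 16 x 18 mm; stays
Things that resemble listed ones, but are neither listed nor needed, are in the scene too. Of the things like the yellow, leave any that is turquoise; of the rest the larger one is meant.

How it is judged:
By the outcome, as a careful person would: the job done as asked, in the order asked, and still so for the second after the job is handed in, with the robot touching nothing.
It also fails if it takes over 72 s, if anything falls off the work surface, if the arm or the gripper's body presses on something with over 40 N, if the wrist force passes 120 N, or if a joint passes its speed limit or range.

## Working session

There is one attempt and no reset: what is moved stays moved. The work goes in short steps, Python scripts to look and compute and a tool call to move; the robot and the scene stay as the last step left them, time stands still between calls to the robot, and variables do not carry over. Pictures are saved under pics/ and viewed, at most 10 in all, crops included, and the job is handed in when it is done.

Besides the shell and the picture viewer there is one more tool, called after ">>>" by a JSON object that holds its "op" and its "data". servo_tool: Moves the arm, as the interface text tells. Its arguments: {"type":"object","properties":{"moves":{"type":"array"}},"required":["moves"]}

```bash
ls; mkdir -p pics
python3 - <<'E'
from plant import manip
import cv2
for n in("scene","top"):
    f=manip.grab_frame(n);cv2.imwrite(f"pics/{n}0.png",f["image"]);print(n,f["mtx"],f["eye"],f["rotation"])
print(manip.state(),manip.tcp_to_tips)
E
```

```text
pics
scene [[454.20621614   0.         319.24277108]
 [  0.         454.20621614 196.78965877]
 [  0.           0.           1.        ]] [ 0.08427221 -0.70642002  0.71182382] [-0.41798386  0.87591946 -0.22157404  0.09465488]
top [[468.18716313   0.         313.84328505]
 [  0.         468.18716313 201.79545046]
 [  0.           0.           1.        ]] [ 0.33901324 -0.00533365  1.28124902] [ 0.04030396 -0.70051934  0.71221728 -0.01986942]
{'time': 0.1, 'joint_pos': array([ 1.18099116e+00,  5.33079842e-02,  1.61418788e+00,  5.18672202e-07,
        1.47601231e+00, -1.19018745e-01]), 'joint_vel': array([-0.00125562, -0.00174823, -0.00221376,  0.00134176, -0.00248814,
       -0.00035315]), 'joint_efforts': array([ 1.18274302e-04, -3.94905460e+01, -3.71362031e+01, -9.49013088e-05,
        3.99417986e-03,  1.60332888e-05]), 'tool_pos': array([0.16697963, 0.60170669, 0.24415668]), 'tool_rot': array([-2.41295061e-04,  1.34979895e-01,  9.90847875e-01, -9.26864960e-04]), 'contact_force': array([-0.28096449, -0.4896416 , -0.00700671]), 'ft_torque': array([ 0.00231407, -0.017233  ,  0.0655172 ]), 'grasp_force': 0.0, 'gripper_width': 0.9993378897069731} 0.014
```

View pics/scene0.png

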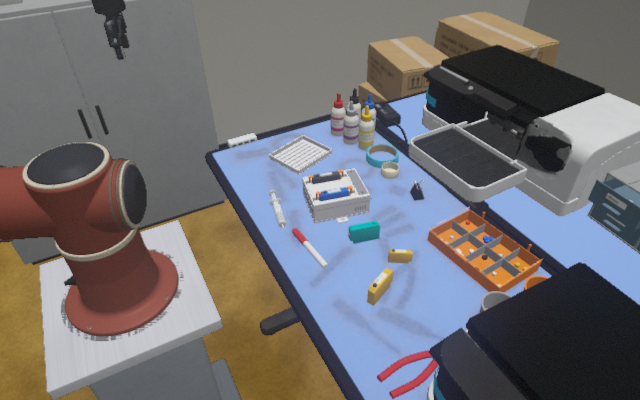

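View pics/top0.png

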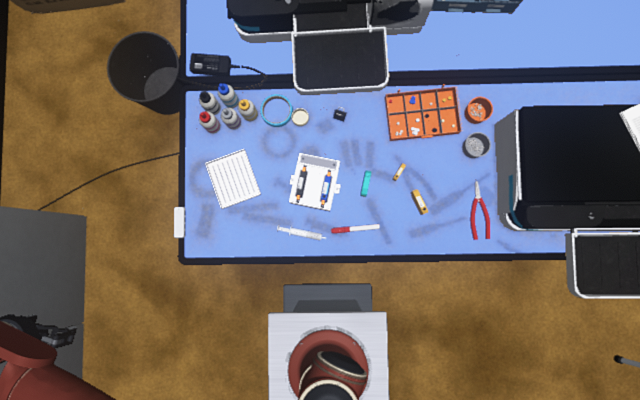

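The top view shows blue in the right bay (327,188), black in the left (302,186), the tray at (233,178), the larger yellow at (419,202) and a smaller decoy at (399,171). I'll zoom in to measure.

```bash
cat > h.py <<'E'
import numpy as np,cv2
from scipy.spatial.transform import Rotation as R
from plant import manip
def cam(f):
    q=np.array(f["rotation"]); return R.from_quat(np.r_[q[1:],q[0]]).as_matrix()
def p2w(f,uv,z):
    M=cam(f);d=M@np.linalg.solve(f["mtx"],np.array([uv[0],uv[1],1.]))
    e=np.array(f["eye"]);return e+d*(z-e[2])/d[2]
def w2p(f,p):
    c=cam(f).T@(np.array(p)-f["eye"]);c=f["mtx"]@c;return c[:2]/c[2]
E
python3 - <<'E'
from h import *
f=manip.grab_frame("top");g=manip.grab_frame("scene")
print(p2w(f,(315,182),.05),p2w(g,(336,195),.05))
a=cv2.resize(f["image"][140:220,200:440],None,fx=3.33,fy=3.33,interpolation=cv2.INTER_CUBIC)
b=cv2.resize(g["image"][130:310,260:440],None,fx=1.8,fy=1.8,interpolation=cv2.INTER_CUBIC)
c=cv2.resize(f["image"][145:215,280:350],(324,324),interpolation=cv2.INTER_CUBIC)
d=np.hstack([b,c]);d=np.pad(d,((0,0),(0,a.shape[1]-d.shape[1]),(0,0)))
cv2.imwrite("pics/c1.png",np.vstack([a,d]))
E
```

```text
[0.49698395 0.02561317 0.05      ] [0.48838133 0.00255311 0.05      ]
```

View pics/c1.png

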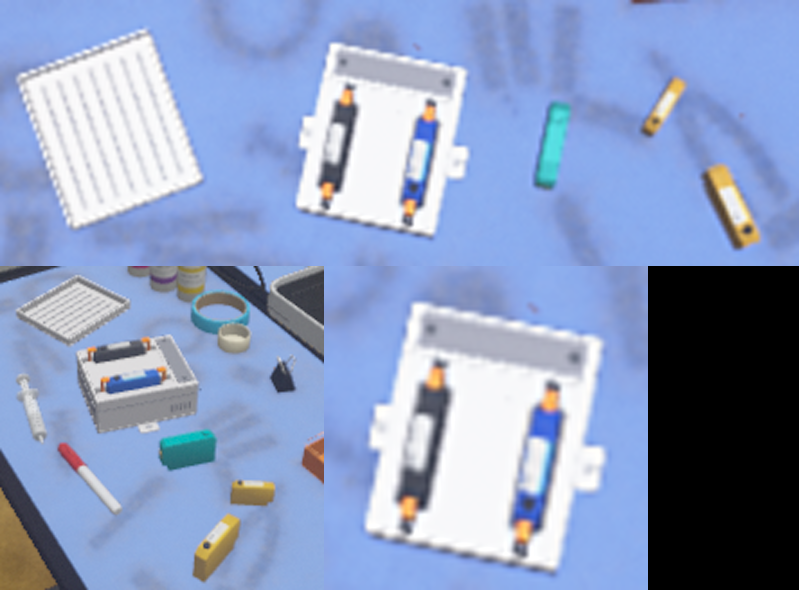

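The crop shows the cradle's deck corners, the orange claws at the ends of both cartridges, the larger yellow with its cap at its near end (bottom), and the tray. Next I'll fit box models to the masks and corners.

```bash
cat >> h.py <<'E'
from scipy.optimize import minimize,least_squares
def box(x,y,a,L,W,z0,z1):
    c,s=np.cos(a),np.sin(a)
    return [(x+c*i*L/2-s*j*W/2,y+s*i*L/2+c*j*W/2,z) for i in(-1,1) for j in(-1,1) for z in(z0,z1)]
def hullmask(pts,S=8,roi=None):
    u0,v0,u1,v1=roi
    m=np.zeros(((v1-v0)*S,(u1-u0)*S),np.uint8)
    p=(np.array(pts)+.5-[u0,v0])*S-.5
    cv2.fillConvexPoly(m,cv2.convexHull(np.round(p).astype(np.int32)),1);
    return cv2.resize(m.astype(np.float32),(u1-u0,v1-v0),interpolation=cv2.INTER_AREA)
def fit(fs,masks,rois,x0,L=.068,W=.0155,z0=0,z1=.044):
    def cost(v):
        b=box(*v[:3],L,W,z0,z1);r=0
        for f,m,ro in zip(fs,masks,rois):
            h=hullmask([w2p(f,p) for p in b],8,ro);t=m[ro[1]:ro[3],ro[0]:ro[2]]
            r+=np.abs(h-t).sum()/t.sum()
        return r
    best=None
    for a in x0[2]:
        s=np.array([[x0[0],x0[1],a]]*4);s[1,0]+=.01;s[2,1]+=.01;s[3,2]+=.2
        o=minimize(cost,s[0],method="Nelder-Mead",options=dict(initial_simplex=s,maxiter=250))
        if best is None or o.fun<best.fun:best=o
    return best.x,best.fun
def hullof(img,lo,hi,roi):
    m=np.zeros(img.shape[:2],np.uint8);u0,v0,u1,v1=roi
    m[v0:v1,u0:u1]=cv2.inRange(cv2.cvtColor(img,cv2.COLOR_BGR2HSV),lo,hi)[v0:v1,u0:u1]
    n,l,st,_=cv2.connectedComponentsWithStats(m);k=1+np.argmax(st[1:,4]);m=(l==k).astype(np.uint8)
    o=np.zeros_like(m);c=cv2.findContours(m,0,2)[0];cv2.fillConvexPoly(o,cv2.convexHull(np.vstack(c)),1)
    return o.astype(np.float32)
E
python3 - <<'E'
from h import *
f=manip.grab_frame("top");g=manip.grab_frame("scene")
rf=(405,182,435,222);rg=(360,262,400,310)
mf=hullof(f["image"],(15,100,60),(35,255,255),rf);mg=hullof(g["image"],(15,100,60),(35,255,255),rg)
x,y,_=p2w(f,(419,202),.044)
for n,a in(("both",([f,g],[mf,mg],[rf,rg])),("top",([f],[mf],[rf])),("scene",([g],[mg],[rg]))):
    print(n,fit(*a,(x,y,[-.2,.1,.4,.7,-.5])))
print("cap",p2w(f,(200+746/3.33,140+231/3.33),.044))
px=lambda u,v,ox,oy,s,bx,by:((u-ox+.5)/s-.5+bx,(v-oy+.5)/s-.5+by)
C=[px(u,v,324,266,324/70,280,145) for u,v in((411,303),(602,337),(553,571),(367,533))]
W=np.array([p2w(f,c,.056)[:2] for c in C]);print(W,np.linalg.norm(np.diff(W,axis=0),axis=1))
mod=np.array([[.08,.055],[.08,-.055],[-.054,-.055],[-.054,.055]])
def res(v):
    c,s=np.cos(v[2]),np.sin(v[2]);return ((mod@np.array([[c,s],[-s,c]])+v[:2])-W).ravel()
o=least_squares(res,[.5,0.03,0]);print("cradle",o.x,np.round(o.fun*1e3,1))
T=[px(u,v,0,0,3.33,200,140) for u,v in((18,75),(148,30),(203,179),(75,228))]
WT=np.array([p2w(f,c,.016)[:2] for c in T]);print("tray",WT.mean(0),WT,np.linalg.norm(np.diff(WT,axis=0),axis=1))
# scene-view check of cradle: project origin deck corners
c,s=np.cos(o.x[2]),np.sin(o.x[2])
for m in mod: 
    p=o.x[:2]+np.array([c*m[0]-s*m[1],s*m[0]+c*m[1]]);q=w2p(g,[*p,.056]);print("scene c1px",(q-[260,130]+.5)*1.8-.5+[0,266])
for n,t in(("blue",((430,108),(409,213))),("black",((347,92),(326,197)))):
    e=[p2w(f,px(u,v,0,0,3.33,200,140),.069)[:2] for u,v in t];print(n,np.mean(e,0),e, np.arctan2(*(e[0]-e[1])[::-1]))
for m in ((0,-.033),(0,.033)): print(o.x[:2]+np.array([-s*m[1],c*m[1]]))
E
```

```text
both (array([ 0.41610291, -0.28581126,  1.2823438 ]), np.float64(2.2271406650543213))
top (array([ 0.42200833, -0.28931368,  1.56256483]), np.float64(1.0819746255874634))
scene (array([ 0.44712578, -0.24718433,  0.50779038]), np.float64(0.26627007126808167))
cap [ 0.41974617 -0.26004451  0.044     ]
[[ 0.57563162  0.06829572]
 [ 0.55367763 -0.04067279]
 [ 0.42027293 -0.01028886]
 [ 0.44374284  0.09499791]] [0.11115806 0.13682104 0.10787094]
cradle [ 0.48561886  0.03080238 -0.21073999] [-0.3 -0.4 -1.3  1.   1.  -1.4  0.6  0.9]
tray [0.5167232  0.25111257] [[0.56208034 0.32826286]
 [0.59748412 0.22021389]
 [0.47286032 0.1752874 ]
 [0.43446801 0.28068613]] [0.1137014  0.13247446 0.11217336]
scene c1px [168.97310623 334.34388407]
scene c1px [197.41700024 382.53131659]
scene c1px [ 95.72661128 402.61315689]
scene c1px [ 74.23543872 351.7433437 ]
blue [ 0.47878798 -0.00233011] [array([ 0.5199417 , -0.01125865]), array([0.43763425, 0.00659843])] -0.2136448371736162
black [0.49262558 0.06249326] [array([0.53391778, 0.05371628]), array([0.45133337, 0.07127024])] -0.20944072162160438
[ 0.4787158  -0.00146754]
[0.49252192 0.0630723 ]
```

Run:
```python
from h import *
f=manip.grab_frame("top");g=manip.grab_frame("scene")
rf=(405,182,435,222);rg=(360,262,400,310)
print(cv2.cvtColor(f["image"],cv2.COLOR_BGR2HSV)[195:214:4,412:428:3].tolist())
for lo in((8,100,40),):
  mf=hullof(f["image"],lo,(35,255,255),rf);mg=hullof(g["image"],lo,(35,255,255),rg)
  print(mf.sum(),mg.sum(),np.argwhere(mf).min(0),np.argwhere(mf).max(0))
  for n,a in(("both",([f,g],[mf,mg],[rf,rg])),("top",([f],[mf],[rf])),("scene",([g],[mg],[rg]))):
    print(n,fit(*a,(.445,-.248,[.2,.35,.5])))
```

```text
[[[9, 57, 85], [20, 151, 227], [21, 141, 231], [113, 83, 208], [111, 105, 230], [111, 101, 223]], [[113, 86, 181], [16, 96, 96], [113, 8, 243], [25, 76, 245], [112, 110, 223], [111, 97, 227]], [[110, 104, 237], [143, 21, 97], [20, 76, 189], [116, 7, 241], [20, 81, 211], [112, 98, 214]], [[110, 106, 238], [110, 111, 244], [15, 99, 88], [18, 65, 229], [19, 130, 172], [114, 72, 212]], [[110, 106, 238], [110, 110, 237], [112, 101, 194], [17, 114, 121], [20, 150, 209], [19, 138, 214]]]
69.0 435.0 [204 417] [213 427]
both (array([ 0.44167356, -0.25218351,  0.49421495]), np.float64(2.76190185546875))
top (array([ 0.42656924, -0.29004808,  1.74364928]), np.float64(1.0717843770980835))
scene (array([ 0.44523728, -0.24836914,  0.49389695]), np.float64(0.2695402204990387))
```

```bash
sed -i 's/    n,l,st,_=cv2.*$/    m=cv2.morphologyEx(m,cv2.MORPH_CLOSE,np.ones((7,7)));n,l,st,_=cv2.connectedComponentsWithStats(m);m=(l==1+np.argmax(st[1:,4])).astype(np.uint8)/' h.py
python3 - <<'E'
from h import *
f=manip.grab_frame("top");g=manip.grab_frame("scene")
rf=(402,182,438,222);rg=(360,262,400,310);lo=(5,60,40)
mf=hullof(f["image"],lo,(35,255,255),rf);mg=hullof(g["image"],lo,(35,255,255),rg)
print(mf.sum(),mg.sum(),np.argwhere(mf).min(0),np.argwhere(mf).max(0))
for n,a in(("both",([f,g],[mf,mg],[rf,rg])),("top",([f],[mf],[rf])),("scene",([g],[mg],[rg]))):
    print(n,fit(*a,(.445,-.248,[.2,.35,.5])))
E
```

```text
211.0 507.0 [190 412] [213 427]
both (array([ 0.44219711, -0.25126472,  0.4409424 ]), np.float64(0.3057017922401428))
top (array([ 0.44210193, -0.25184781,  0.40654238]), np.float64(0.1524733453989029))
scene (array([ 0.44337718, -0.24975535,  0.46527345]), np.float64(0.12222632765769958))
```

```bash
cat >> h.py <<'E'
def d(x,y,z,yaw):
    """remaining shift (tool mm) and turn (deg) to put TCP at x,y,z, tool y axis at yaw+90deg (mod 180)"""
    s=manip.state();q=s["tool_rot"];M=R.from_quat(np.r_[q[1:],q[0]]).as_matrix()
    v=M.T@(np.array([x,y,z])-s["tool_pos"])*1e3
    best=None
    for k in(0,np.pi):
        a=yaw+k;T=np.array([[np.cos(a),-np.sin(a),0],[np.sin(a),np.cos(a),0],[0,0,1]])@np.diag([1,-1,-1.])
        r=np.degrees(R.from_matrix(M.T@T).as_rotvec())
        if best is None or abs(r[2])<abs(best[2]):best=r
    print("shift",v.round(1),"turn",best.round(2),"tcp",s["tool_pos"].round(4),"F",s["contact_force"].round(1),"j",s["joint_pos"].round(2),"w",round(s["gripper_width"]*85.4,1),"t",s["time"])
E
python3 -c "
from h import *
d(.479,-.002,.145,-.211)"
```

```text
shift [-462.1 -498.8  100.3] turn [-0.    0.   -3.42] tcp [0.1672 0.6022 0.2453] F [ 0.5 -0.2  0.2] j [ 1.18  0.05  1.61 -0.    1.48 -0.12] w 85.6 t 0.5
```

>>> {"op": "servo_tool", "data": {"moves": [[[-38.5,-41.5,8.3,0,0,0,0],[-38.5,-41.5,8.3,0,0,0,0],[-38.5,-41.5,8.3,0,0,0,0],[-38.5,-41.5,8.3,0,0,0,0],[-38.5,-41.5,8.3,0,0,0,0],[-38.5,-41.5,8.3,0,0,0,0],[-38.5,-41.5,8.3,0,0,0,0],[-38.5,-41.5,8.3,0,0,0,0],[-38.5,-41.5,8.3,0,0,0,0],[-38.5,-41.5,8.3,0,0,0,0],[-38.5,-41.5,8.3,0,0,0,0],[-38.5,-41.5,8.3,0,0,0,0]]]}}

```text
time: 2.0
tool_pos: [0.48, -0.0031, 0.1459]
tool_rot: [0.001, 0.135, 0.991, 0.0]
contact_force: [0.8, 0.5, 0.5]
gripper_width: 0.0
grasp_force: 0.0
```

```bash
python3 -c "
from h import *
d(.479,-.002,.095,-.211)"
```

```text
shift [ 1.3  0.8 50.9] turn [ 0.02  0.08 -3.45] tcp [ 0.48   -0.0031  0.1459] F [0.8 0.5 0.5] j [-0.16 -0.22  2.04  0.    1.32 -1.46] w 0.0 t 2.0
```

>>> {"op": "servo_tool", "data": {"moves": [[[1,1,20,0,0,-3.4,0],[0,0,20,0,0,0,0],[0,0,13,0,0,0,0],[0,0,0,0,0,0,0]]]}}

```text
time: 2.5
tool_pos: [0.4776, 0.0002, 0.0917]
tool_rot: [-0.001, 0.105, 0.994, 0.0]
contact_force: [0.5, -0.1, -0.4]
gripper_width: 0.001
grasp_force: 0.0
```

Run:
```python
from h import *
d(.479,-.002,.083,-.211)
f=manip.grab_frame("top");g=manip.grab_frame("scene")
a=cv2.resize(f["image"][150:220,280:350],(400,400),interpolation=cv2.INTER_CUBIC)
b=cv2.resize(g["image"][140:240,280:380],(400,400),interpolation=cv2.INTER_CUBIC)
cv2.imwrite("pics/c2.png",np.hstack([a,b]))
```

```text
shift [-1.8 -1.9  8.7] turn [-0.01 -0.12 -0.01] tcp [4.776e-01 2.000e-04 9.170e-02] F [ 0.5 -0.1 -0.4] j [-0.16 -0.16  2.08 -0.    1.22 -1.52] w 0.1 t 2.5
```

View pics/c2.png

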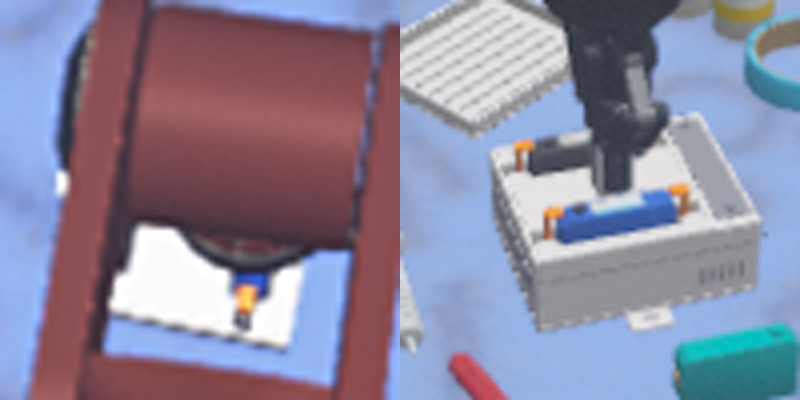

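The shut fingertips (612,190) hover over the middle of the blue cartridge, clear of the claws. Pressing slowly.

>>> {"op": "servo_tool", "data": {"moves": [[[-1.8,-1.9,3,0,0,0,0],[0,0,2,0,0,0,0],[0,0,1.3,0,0,0,0],[0,0,1.3,0,0,0,0],[0,0,1.3,0,0,0,0],[0,0,1.2,0,0,0,0],[0,0,1.2,0,0,0,0]]]}}

```text
time: 3.48
tool_pos: [0.4798, -0.0022, 0.0817]
tool_rot: [-0.0, 0.106, 0.994, 0.0]
contact_force: [-1.7, 0.5, 4.4]
gripper_width: 0.001
grasp_force: 2.3
```

>>> {"op": "servo_tool", "data": {"moves": [[[0,0,1.2,0,0,0,0],[0,0,1.2,0,0,0,0],[0,0,0.8,0,0,0,0]]]}}

```text
time: 3.85
tool_pos: [0.4799, -0.0022, 0.0787]
tool_rot: [-0.0, 0.105, 0.994, 0.0]
contact_force: [-3.3, 0.1, 5.1]
gripper_width: -0.003
grasp_force: 2.8
```

>>> {"op": "servo_tool", "data": {"moves": [[[0,0,0.8,0,0,0,0]]]}}

```text
time: 3.98
tool_pos: [0.4799, -0.0022, 0.078]
tool_rot: [-0.0, 0.105, 0.994, 0.0]
contact_force: [-2.8, 0.5, 5.7]
gripper_width: 0.003
grasp_force: 2.9
```

>>> {"op": "servo_tool", "data": {"moves": [[[0,0,0.8,0,0,0,0]]]}}

```text
time: 4.1
tool_pos: [0.4799, -0.0022, 0.0772]
tool_rot: [-0.0, 0.106, 0.994, 0.0]
contact_force: [-2.2, 1.1, 6.3]
gripper_width: -0.002
grasp_force: 3.0
```

>>> {"op": "servo_tool", "data": {"moves": [[[0,0,0.8,0,0,0,0]]]}}

```text
time: 4.22
tool_pos: [0.4799, -0.0022, 0.0764]
tool_rot: [-0.0, 0.105, 0.994, 0.0]
contact_force: [-3.2, 2.0, 6.6]
gripper_width: -0.002
grasp_force: 3.1
```

>>> {"op": "servo_tool", "data": {"moves": [[[0,0,0.8,0,0,0,0]]]}}

```text
time: 4.35
tool_pos: [0.4799, -0.0022, 0.0756]
tool_rot: [-0.0, 0.105, 0.994, 0.0]
contact_force: [-4.0, 0.4, 6.1]
gripper_width: -0.003
grasp_force: 3.2
```

>>> {"op": "servo_tool", "data": {"moves": [[[0,0,0.7,0,0,0,0]]]}}

```text
time: 4.47
tool_pos: [0.4799, -0.0022, 0.075]
tool_rot: [-0.0, 0.106, 0.994, 0.0]
contact_force: [-3.1, 1.1, 5.8]
gripper_width: -0.002
grasp_force: 3.3
```

>>> {"op": "servo_tool", "data": {"moves": [[[0,0,0.7,0,0,0,0]]]}}

```text
time: 4.6
tool_pos: [0.4799, -0.0022, 0.0743]
tool_rot: [-0.0, 0.105, 0.994, 0.0]
contact_force: [-3.6, 0.1, 7.8]
gripper_width: 0.002
grasp_force: 3.3
```

>>> {"op": "servo_tool", "data": {"moves": [[[0,0,0.6,0,0,0,0]]]}}

```text
time: 4.72
tool_pos: [0.4799, -0.0022, 0.0738]
tool_rot: [-0.0, 0.105, 0.994, 0.0]
contact_force: [-4.7, 0.8, 6.8]
gripper_width: -0.004
grasp_force: 3.6
```

>>> {"op": "servo_tool", "data": {"moves": [[[0,0,0.6,0,0,0,0]]]}}

```text
time: 4.85
tool_pos: [0.4798, -0.0022, 0.0733]
tool_rot: [-0.0, 0.105, 0.994, 0.0]
contact_force: [-4.4, 1.4, 9.3]
gripper_width: -0.001
grasp_force: 4.5
```

>>> {"op": "servo_tool", "data": {"moves": [[[0,0,0.3,0,0,0,0],[0,0,0,0,0,0,0]]]}}

```text
time: 5.1
tool_pos: [0.4799, -0.0022, 0.0732]
tool_rot: [-0.0, 0.105, 0.994, 0.0]
contact_force: [-5.6, 0.7, 8.9]
gripper_width: -0.002
grasp_force: 4.6
```

>>> {"op": "servo_tool", "data": {"moves": [[[0,0,0.4,0,0,0,0],[0,0,0,0,0,0,0]]]}}

```text
time: 5.35
tool_pos: [0.48, -0.0022, 0.073]
tool_rot: [-0.0, 0.105, 0.994, 0.0]
contact_force: [-5.0, 1.0, 11.1]
gripper_width: -0.002
grasp_force: 5.2
```

>>> {"op": "servo_tool", "data": {"moves": [[[0,0,0.1,0,0,0,0],[0,0,-4,0,0,0,0],[0,0,-8,0,0,0,0],[0,0,-15,0,0,0,0],[0,0,-25,0,0,0,0],[0,0,0,0,0,0,45],[0,0,0,0,0,0,45]]]}}

```text
time: 6.22
tool_pos: [0.4795, -0.0022, 0.1231]
tool_rot: [-0.0, 0.106, 0.994, -0.0]
contact_force: [-0.1, -0.4, -0.7]
gripper_width: 0.42
grasp_force: 0.0
```

Run:
```python
from h import *
d(.479,-.002,.083,-.211)
f=manip.grab_frame("top");g=manip.grab_frame("scene")
a=cv2.resize(f["image"][150:220,280:350],(400,400),interpolation=cv2.INTER_CUBIC)
b=cv2.resize(g["image"][140:240,280:380],(400,400),interpolation=cv2.INTER_CUBIC)
cv2.imwrite("pics/c3.png",np.hstack([a,b]))
```

```text
shift [ 0.5  0.1 40.1] turn [-0.   -0.02 -0.03] tcp [ 0.4795 -0.0022  0.1231] F [-0.1 -0.4 -0.7] j [-0.16 -0.19  2.06 -0.    1.28 -1.52] w 35.9 t 6.225
```

View pics/c3.png

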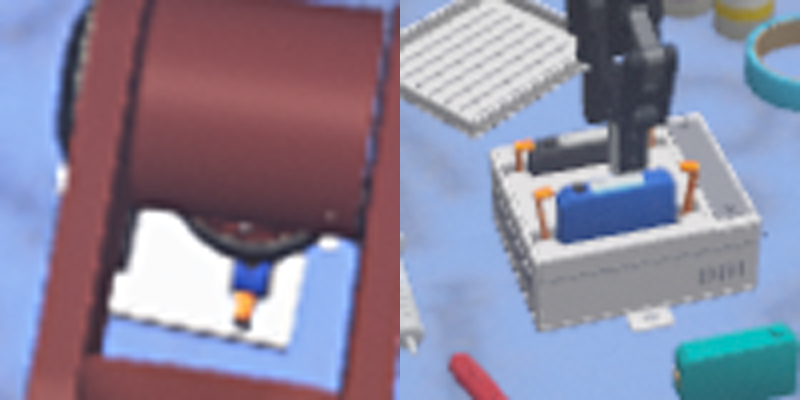

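Blue popped up, and its claws are leaning out. Gripping it and lifting.

>>> {"op": "servo_tool", "data": {"moves": [[[0.5,0,20,0,0,0,45],[0,0,20,0,0,0,45],[0,0,8,0,0,0,45],[0,0,0,0,0,0,45],[0,0,0,0,0,0,8],[0,0,0,0,0,0,8],[0,0,0,0,0,0,8],[0,0,0,0,0,0,8]]]}}

```text
time: 7.32
tool_pos: [0.4799, -0.0022, 0.0762]
tool_rot: [0.001, 0.106, 0.994, -0.0]
contact_force: [1.6, -0.2, 0.9]
gripper_width: 0.167
grasp_force: 62.9
```

```bash
python3 -c "
from h import *
d(.5167,.2511,.17,.35)"
```

```text
shift [ 17.  255.4 -93.8] turn [-2.000e-02  9.000e-02 -3.217e+01] tcp [ 0.4799 -0.0022  0.0762] F [ 1.6 -0.2  0.9] j [-0.16 -0.13  2.09  0.    1.18 -1.52] w 14.2 t 7.325
```

>>> {"op": "servo_tool", "data": {"moves": [[[0,0,-8,0,0,0,8],[0,0,-15,0,0,0,8],[0,0,-25,0,0,0,8],[0,0,-25,0,0,0,8],[1,25,-10,0,0,0,8],[3,45,0,0,0,0,8],[4,55,0,0,0,0,8],[4,55,0,0,0,0,8],[3,45,0,0,0,0,8],[2,30,20,0,0,0,8],[0,0,35,0,0,0,8],[0,0,25,0,0,0,8]]]}}

```text
time: 8.82
tool_pos: [0.5157, 0.2513, 0.0781]
tool_rot: [-0.0, 0.105, 0.994, -0.0]
contact_force: [-0.9, -0.2, -0.8]
gripper_width: 0.164
grasp_force: 62.9
```

```bash
python3 -c "
from h import *
d(.5167,.2511,.039,-.211)"
```

```text
shift [-1.   0.1 39.1] turn [-0.03 -0.05  0.04] tcp [0.5157 0.2513 0.0781] F [-0.9 -0.2 -0.8] j [ 0.32  0.1   1.86 -0.    1.18 -1.04] w 14.0 t 8.825
```

>>> {"op": "servo_tool", "data": {"moves": [[[0,0,15,0,0,0,8],[0,0,12,0,0,0,8],[0,0,6,0,0,0,8],[0,0,2,0,0,0,8],[0,0,1,0,0,0,8],[0,0,0,0,0,0,8]]]}}

```text
time: 9.57
tool_pos: [0.5166, 0.2508, 0.0431]
tool_rot: [0.0, 0.106, 0.994, 0.0]
contact_force: [-0.5, 0.4, -0.5]
gripper_width: 0.166
grasp_force: 62.9
```

>>> {"op": "servo_tool", "data": {"moves": [[[0,0,1.5,0,0,0,8],[0,0,1,0,0,0,8],[0,0,0,0,0,0,8]]]}}

```text
time: 9.95
tool_pos: [0.5161, 0.2507, 0.04]
tool_rot: [-0.0, 0.106, 0.994, -0.0]
contact_force: [0.8, -0.1, -0.5]
gripper_width: 0.169
grasp_force: 62.9
```

>>> {"op": "servo_tool", "data": {"moves": [[[0,0,0.7,0,0,0,8],[0,0,0.5,0,0,0,8]]]}}

```text
time: 10.2
tool_pos: [0.5162, 0.2508, 0.0397]
tool_rot: [-0.0, 0.106, 0.994, -0.0]
contact_force: [-4.9, -2.1, 7.8]
gripper_width: 0.168
grasp_force: 64.0
```

>>> {"op": "servo_tool", "data": {"moves": [[[0,0,-0.5,0,0,0,8],[0,0,0,0,0,0,40],[0,0,0,0,0,0,40],[0,0,0,0,0,0,40],[0,0,-20,0,0,0,40],[0,0,-50,0,0,0,40],[0,0,-50,0,0,0,40]]]}}

```text
time: 11.08
tool_pos: [0.5161, 0.2507, 0.1619]
tool_rot: [0.0, 0.106, 0.994, 0.0]
contact_force: [1.2, 0.1, 0.6]
gripper_width: 0.466
grasp_force: 0.0
```

```bash
python3 -c "
from h import *
d(.4425,-.251,.13,.43)"
```

```text
shift [ -33.3 -506.    31.8] turn [ 1.000e-02  3.000e-02 -3.675e+01] tcp [0.5161 0.2507 0.1619] F [1.2 0.1 0.6] j [ 0.32 -0.    1.81  0.    1.33 -1.04] w 39.8 t 11.075
```

>>> {"op": "servo_tool", "data": {"moves": [[[-3.3,-50.6,0,0,0,0,50],[-3.3,-50.6,0,0,0,0,50],[-3.3,-50.6,0,0,0,0,50],[-3.3,-50.6,0,0,0,0,50],[-3.3,-50.6,0,0,0,0,50],[-3.3,-50.6,0,0,0,0,50],[-3.3,-50.6,0,0,0,0,50],[-3.3,-50.6,0,0,0,0,50],[-3.3,-50.6,0,0,0,0,50],[-3.3,-50.6,8,0,0,0,50],[0,0,12,0,0,-9.2,50],[0,0,12,0,0,-9.2,50]]]}}

```text
time: 12.58
tool_pos: [0.4425, -0.2521, 0.1288]
tool_rot: [0.001, -0.057, 0.998, -0.001]
contact_force: [-0.2, 0.8, -0.3]
gripper_width: 0.585
grasp_force: 0.0
```

>>> {"op": "servo_tool", "data": {"moves": [[[0,0,5,0,0,-9.2,50],[0,0,5,0,0,-9.2,50],[0,0,0,0,0,0,50]]]}}

```text
time: 12.95
tool_pos: [0.4424, -0.251, 0.1183]
tool_rot: [0.0, -0.213, 0.977, -0.0]
contact_force: [-0.3, -0.0, 1.1]
gripper_width: 0.591
grasp_force: 0.0
```

Run:
```python
from h import *
d(.4425,-.251,.035,.43)
f=manip.grab_frame("top");g=manip.grab_frame("scene")
a=cv2.resize(f["image"][140:220,205:285],(400,400),interpolation=cv2.INTER_CUBIC)
b=cv2.resize(g["image"][220:320,330:430],(400,400),interpolation=cv2.INTER_CUBIC)
cv2.imwrite("pics/c4.png",np.hstack([a,b]))
# blue bay / claws close view kept for later
print(w2p(g,[.4425,-.251,.044]))
```

```text
shift [-0.1  0.  83.3] turn [-0.04  0.02 -0.06] tcp [ 0.4424 -0.251   0.1183] F [-0.3 -0.   1.1] j [-0.66 -0.11  2.    0.    1.26 -2.66] w 50.4 t 12.95
[380.73262894 278.26907627]
```

View pics/c4.png

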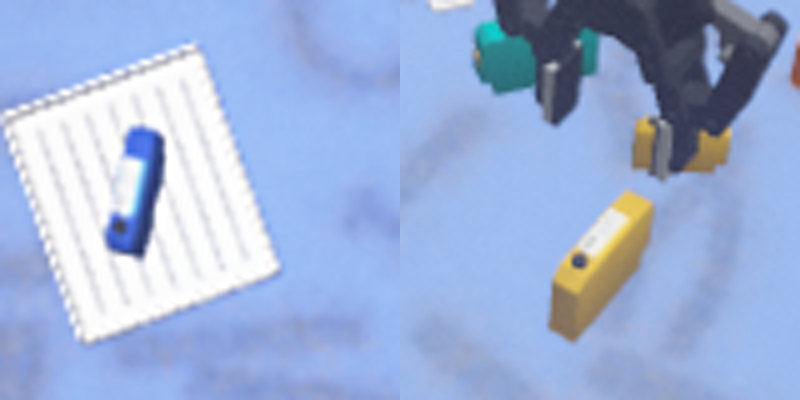

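Blue stands upright in the tray. The fingers are above the yellow, so I'll go down and grip it.

>>> {"op": "servo_tool", "data": {"moves": [[[0,0,30,0,0,0,50],[0,0,30,0,0,0,50],[0,0,15,0,0,0,50],[0,0,7,0,0,0,50],[0,0,0,0,0,0,30],[0,0,0,0,0,0,22],[0,0,0,0,0,0,8],[0,0,0,0,0,0,8],[0,0,0,0,0,0,8]]]}}

```text
time: 14.18
tool_pos: [0.4432, -0.2516, 0.0367]
tool_rot: [0.001, -0.214, 0.977, -0.001]
contact_force: [-0.2, -0.2, 6.1]
gripper_width: 0.174
grasp_force: 60.5
```

```bash
python3 -c "
from h import *
d(.479,-.002,.15,-.211)"
```

```text
shift [-136.9  211.6 -113.6] turn [-0.1   0.1  36.77] tcp [ 0.4432 -0.2516  0.0367] F [-0.2 -0.2  6.1] j [-0.66  0.01  2.03  0.    1.1  -2.66] w 14.9 t 14.175
```

>>> {"op": "servo_tool", "data": {"moves": [[[0,0,-15,0,0,0,8],[0,0,-35,0,0,0,8],[0,0,-50,0,0,0,8],[-22.8,35.3,-13.5,0,0,0,8],[-22.8,35.3,0,0,0,0,8],[-22.8,35.3,0,0,0,0,8],[-22.8,35.3,0,0,0,0,8],[-22.8,35.3,0,0,0,0,8],[-22.8,35.1,0,0,0,9.2,8],[0,0,0,0,0,9.2,8],[0,0,0,0,0,9.2,8],[0,0,0,0,0,9.2,8]]]}}

```text
time: 15.68
tool_pos: [0.4778, -0.0012, 0.1491]
tool_rot: [-0.0, 0.108, 0.994, -0.0]
contact_force: [-0.1, 0.0, -0.1]
gripper_width: 0.164
grasp_force: 59.7
```

Run:
```python
from h import *
d(.479,-.002,.15,-.211)
f=manip.grab_frame("top");g=manip.grab_frame("scene")
s=manip.state();x,y,z=s["tool_pos"]
roi=(290,130,390,230);lo=(18,100,40)
m=hullof(g["image"],lo,(35,255,255),roi);print(m.sum(),np.argwhere(m).min(0),np.argwhere(m).max(0))
b=g["image"][100:220,280:400].copy();b=cv2.resize(b,(560,560),interpolation=cv2.INTER_CUBIC)
cv2.imwrite("pics/c5.png",b)
# expected corners of a cartridge centred in the grip, in picture pixels
for k in box(x,y,-.211,.068,.0155,z-.0367,z+.0073): print(np.round(k,3),((w2p(g,k)-[280,100]+.5)*560/120-.5).round(0))
```

```text
shift [-1.3 -0.5 -0.9] turn [-0.   -0.02 -0.3 ] tcp [ 0.4778 -0.0012  0.1491] F [-0.1  0.  -0.1] j [-0.16 -0.23  2.04 -0.    1.33 -1.51] w 14.0 t 15.675
590.0 [156 317] [178 347]
[ 0.443 -0.002  0.112] [184. 376.]
[ 0.443 -0.002  0.156] [182. 299.]
[0.446 0.013 0.112] [175. 358.]
[0.446 0.013 0.156] [173. 281.]
[ 0.51  -0.016  0.112] [322. 351.]
[ 0.51  -0.016  0.156] [324. 274.]
[ 0.513 -0.001  0.112] [311. 332.]
[ 0.513 -0.001  0.156] [313. 256.]
```

View pics/c5.png

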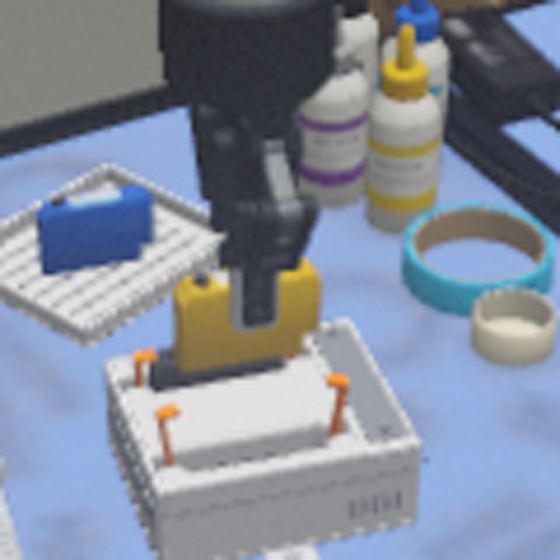

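Yellow is held level above the right bay, cap end (203,278) towards the robot, and blue stands in the tray. To align precisely I'll fit the held yellow and the earlier popped-up blue in the same camera.

Run:
```python
from h import *
g=manip.grab_frame("scene");s=manip.state();x,y,z=s["tool_pos"]
roi=(300,140,360,190)
m=hullof(g["image"],(12,90,40),(35,255,255),roi);print(m.sum(),np.argwhere(m).min(0),np.argwhere(m).max(0))
for dz in(-.003,0,.003): 
  v,c=fit([g],[m],[roi],(x,y,[-.211]),z0=z-.0367+dz,z1=z+.0073+dz);print("yellow",dz,v,c,v[:2]-[x,y])
im=np.zeros_like(g["image"]);im[140:240,280:380]=cv2.resize(cv2.imread("pics/c3.png")[:,400:],(100,100),interpolation=cv2.INTER_AREA)
roi=(312,175,360,205)
m=hullof(im,(100,120,40),(125,255,255),roi);print(m.sum(),np.argwhere(m).min(0),np.argwhere(m).max(0))
print("blue",fit([g],[m],[roi],(.479,-.002,[-.211]),z0=.056,z1=.084))
```

```text
697.0 [156 309] [179 347]
yellow -0.003 [ 0.47609404  0.00298558 -0.253652  ] 0.1309630572795868 [-0.00185031  0.00442737]
yellow 0 [ 4.73554973e-01 -1.04529556e-04 -2.49798941e-01] 0.13058196008205414 [-0.00438938  0.00133726]
yellow 0.003 [ 0.47149786 -0.00383424 -0.27061491] 0.12928174436092377 [-0.00644649 -0.00239245]
406.0 [183 319] [200 348]
blue (array([ 0.47745486, -0.00414615, -0.1966201 ]), np.float64(0.09090209007263184))
```

Run:
```python
from h import *
g=manip.grab_frame("scene");s=manip.state();x,y,z=s["tool_pos"]
roi=(306,140,360,190)
m=hullof(g["image"],(18,100,40),(35,255,255),(313,140,350,190));print(m.sum(),np.argwhere(m).min(0),np.argwhere(m).max(0))
for dz in(-.002,0,.002): 
  v,c=fit([g],[m],[roi],(x,y,[-.211]),z0=z-.0367+dz,z1=z+.0073+dz);print("yellow",dz,v,c,v[:2]-[x,y])
print("blue px"); im=np.zeros_like(g["image"]);im[140:240,280:380]=cv2.resize(cv2.imread("pics/c3.png")[:,400:],(100,100),interpolation=cv2.INTER_AREA)
roi=(312,175,360,210)
m=hullof(im,(100,120,40),(125,255,255),roi)
for w in(.055,.056,.057): print("blue",fit([g],[m],[roi],(.479,-.002,[-.211]),z0=w,z1=.084))
```

```text
589.0 [156 317] [178 347]
yellow -0.002 [ 0.47803154  0.002917   -0.24226146] 0.11534380167722702 [2.30053514e-05 4.39526006e-03]
yellow 0 [ 4.76110581e-01  3.55219819e-04 -2.85399482e-01] 0.12242678552865982 [-0.00189795  0.00183348]
yellow 0.002 [ 0.47542668 -0.00214403 -0.21010809] 0.1289261430501938 [-0.00258185 -0.00066577]
blue px
blue (array([ 0.47740968, -0.00354373, -0.2053312 ]), np.float64(0.09902247786521912))
blue (array([ 0.47745486, -0.00414615, -0.1966201 ]), np.float64(0.09090209007263184))
blue (array([ 0.47738574, -0.00468373, -0.19874526]), np.float64(0.08959359675645828))
```

```bash
python3 -c "
from h import *
d(.4800,-.0022,.097,-.211)"
```

```text
shift [-2.1 -0.3 52.1] turn [-0.   -0.    0.13] tcp [ 0.478  -0.0015  0.1491] F [-0.6  0.2 -1.1] j [-0.16 -0.23  2.04 -0.    1.33 -1.52] w 14.4 t 15.875
```

>>> {"op": "servo_tool", "data": {"moves": [[[-2.1,-0.4,10,0,0,0,8],[0,0,20,0,0,0,8],[0,0,15,0,0,0,8],[0,0,6,0,0,0,8],[0,0,1,0,0,0,8],[0,0,0,0,0,0,8]]]}}

```text
time: 16.62
tool_pos: [0.4806, -0.0024, 0.0974]
tool_rot: [0.0, 0.105, 0.994, -0.0]
contact_force: [0.4, -0.3, 0.0]
gripper_width: 0.168
grasp_force: 59.7
```

Run:
```python
from h import *
d(.480,-.0022,.077,-.211)
g=manip.grab_frame("scene")
b=cv2.resize(g["image"][140:240,285:385],(600,600),interpolation=cv2.INTER_CUBIC)
cv2.imwrite("pics/c6.png",b)
```

```text
shift [ 0.7  0.1 20.4] turn [ 0.    0.05 -0.02] tcp [ 0.4806 -0.0024  0.0974] F [ 0.4 -0.3  0. ] j [-0.16 -0.16  2.07 -0.    1.23 -1.52] w 14.3 t 16.625
```

View pics/c6.png

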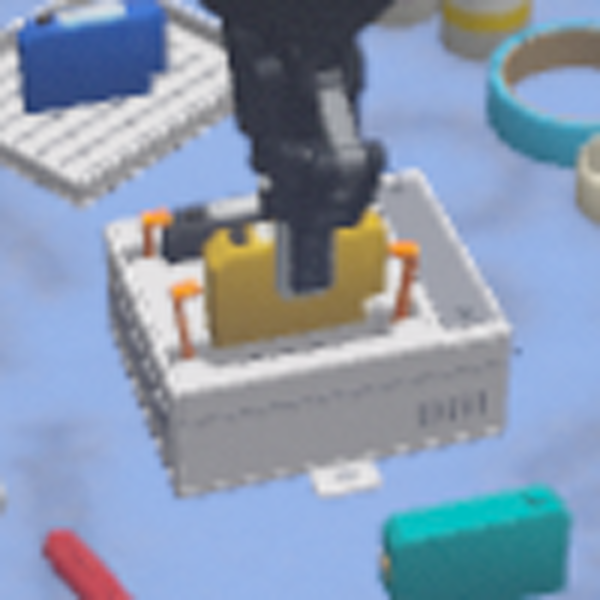

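Yellow sits just above the bay between the two claws (bases at 188 and 402; cartridge 210 to 385). It's about 1 mm too far towards +x, so I'll correct that and insert slowly.

>>> {"op": "servo_tool", "data": {"moves": [[[1.2,0,1,0,0,0,8],[0,0,2,0,0,0,8],[0,0,2,0,0,0,8],[0,0,2,0,0,0,8],[0,0,0,0,0,0,8]]]}}

```text
time: 17.3
tool_pos: [0.4788, -0.002, 0.0896]
tool_rot: [-0.0, 0.106, 0.994, 0.0]
contact_force: [-0.6, 0.4, -0.6]
gripper_width: 0.164
grasp_force: 59.7
```

Entering the bevel with no contact force.

>>> {"op": "servo_tool", "data": {"moves": [[[0,0,1.5,0,0,0,8],[0,0,1.5,0,0,0,8],[0,0,1.5,0,0,0,8],[0,0,0,0,0,0,8]]]}}

```text
time: 17.8
tool_pos: [0.4789, -0.0021, 0.0852]
tool_rot: [-0.0, 0.106, 0.994, -0.0]
contact_force: [0.5, -0.5, -0.6]
gripper_width: 0.165
grasp_force: 59.7
```

>>> {"op": "servo_tool", "data": {"moves": [[[0,0,2,0,0,0,8],[0,0,2,0,0,0,8],[0,0,2,0,0,0,8],[0,0,1.3,0,0,0,8],[0,0,0,0,0,0,8]]]}}

```text
time: 18.42
tool_pos: [0.4789, -0.0021, 0.0779]
tool_rot: [-0.0, 0.106, 0.994, -0.0]
contact_force: [0.0, 0.6, -1.3]
gripper_width: 0.165
grasp_force: 59.7
```

>>> {"op": "servo_tool", "data": {"moves": [[[0,0,1,0,0,0,8],[0,0,0,0,0,0,20],[0,0,0,0,0,0,40],[0,0,0,0,0,0,40],[0,0,-20,0,0,0,40],[0,0,-25,0,0,0,40],[0,0,0,0,0,0,0],[0,0,0,0,0,0,0],[0,0,0,0,0,0,0]]]}}

```text
time: 19.55
tool_pos: [0.4781, -0.002, 0.1207]
tool_rot: [-0.001, 0.106, 0.994, 0.0]
contact_force: [-0.9, 0.3, 0.2]
gripper_width: 0.001
grasp_force: 0.0
```

Run:
```python
from h import *
d(.479,-.0022,.101,-.211)
g=manip.grab_frame("scene")
b=cv2.resize(g["image"][140:240,285:385],(600,600),interpolation=cv2.INTER_CUBIC)
cv2.imwrite("pics/c7.png",b)
```

```text
shift [-0.9 -0.  19.7] turn [-0.01 -0.14 -0.03] tcp [ 0.4781 -0.002   0.1207] F [-0.9  0.3  0.2] j [-0.16 -0.19  2.06 -0.    1.28 -1.52] w 0.1 t 19.55
```

View pics/c7.png

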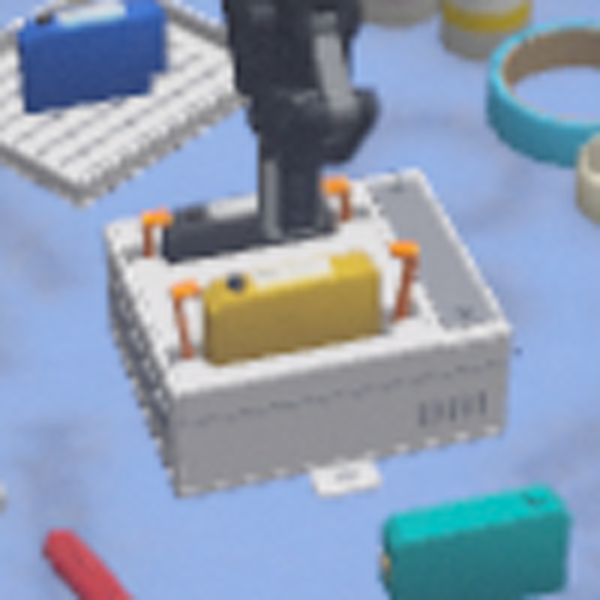

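Yellow stands squarely in the bay on the raised lift. Pressing slowly; the stop was felt at TCP z ≈ 0.0733.

>>> {"op": "servo_tool", "data": {"moves": [[[-0.5,0,10,0,0,0,0],[0,0,8,0,0,0,0],[0,0,2,0,0,0,0],[0,0,1.3,0,0,0,0],[0,0,1.3,0,0,0,0],[0,0,1.3,0,0,0,0],[0,0,1.3,0,0,0,0],[0,0,1.3,0,0,0,0]]]}}

```text
time: 20.6
tool_pos: [0.4797, -0.0022, 0.0959]
tool_rot: [0.0, 0.106, 0.994, -0.0]
contact_force: [-0.2, -0.9, 2.4]
gripper_width: 0.002
grasp_force: 0.8
```

>>> {"op": "servo_tool", "data": {"moves": [[[0,0,1.3,0,0,0,0],[0,0,1.3,0,0,0,0],[0,0,1.3,0,0,0,0],[0,0,1.3,0,0,0,0],[0,0,1.3,0,0,0,0],[0,0,1.3,0,0,0,0]]]}}

```text
time: 21.35
tool_pos: [0.4797, -0.0022, 0.0881]
tool_rot: [0.0, 0.106, 0.994, -0.0]
contact_force: [-1.4, 0.5, 4.3]
gripper_width: -0.001
grasp_force: 2.8
```

>>> {"op": "servo_tool", "data": {"moves": [[[0,0,1.3,0,0,0,0],[0,0,1.3,0,0,0,0],[0,0,1.3,0,0,0,0],[0,0,1.3,0,0,0,0],[0,0,1.3,0,0,0,0],[0,0,1.3,0,0,0,0],[0,0,1.3,0,0,0,0],[0,0,1.3,0,0,0,0]]]}}

```text
time: 22.35
tool_pos: [0.4798, -0.0022, 0.0778]
tool_rot: [0.0, 0.106, 0.994, -0.0]
contact_force: [-1.8, -0.3, 6.4]
gripper_width: -0.002
grasp_force: 3.1
```

>>> {"op": "servo_tool", "data": {"moves": [[[0,0,1.2,0,0,0,0],[0,0,1.2,0,0,0,0],[0,0,1.0,0,0,0,0]]]}}

```text
time: 22.72
tool_pos: [0.4798, -0.0023, 0.0745]
tool_rot: [0.0, 0.106, 0.994, -0.0]
contact_force: [-1.4, 0.7, 7.1]
gripper_width: -0.001
grasp_force: 3.2
```

>>> {"op": "servo_tool", "data": {"moves": [[[0,0,0.7,0,0,0,0],[0,0,0.6,0,0,0,0]]]}}

```text
time: 22.98
tool_pos: [0.4798, -0.0022, 0.0733]
tool_rot: [0.0, 0.106, 0.994, -0.0]
contact_force: [-2.3, -0.2, 6.6]
gripper_width: 0.001
grasp_force: 3.7
```

>>> {"op": "servo_tool", "data": {"moves": [[[0,0,0.6,0,0,0,0],[0,0,0,0,0,0,0]]]}}

```text
time: 23.22
tool_pos: [0.4798, -0.0022, 0.0731]
tool_rot: [0.0, 0.105, 0.994, -0.0]
contact_force: [-3.2, 0.6, 9.7]
gripper_width: -0.0
grasp_force: 4.7
```

>>> {"op": "servo_tool", "data": {"moves": [[[0,0,0.4,0,0,0,0],[0,0,0.1,0,0,0,0],[0,0,0,0,0,0,0]]]}}

```text
time: 23.6
tool_pos: [0.4798, -0.0022, 0.0729]
tool_rot: [-0.0, 0.105, 0.994, -0.0]
contact_force: [-4.2, 0.8, 11.2]
gripper_width: 0.001
grasp_force: 5.6
```

Let go, rise slowly at first, then retreat.

>>> {"op": "servo_tool", "data": {"moves": [[[0,0,-1.5,0,0,0,0],[0,0,-3,0,0,0,0],[0,0,-5,0,0,0,0],[0,0,-15,0,0,0,0],[0,0,-35,0,0,0,0],[0,0,-50,0,0,0,0],[0,0,-50,0,0,0,0],[0,-40,-20,0,0,0,0],[0,-50,0,0,0,0,0],[0,-50,0,0,0,0,0],[0,-50,0,0,0,0,0],[0,0,0,0,0,0,0]]]}}

```text
time: 25.1
tool_pos: [0.4386, -0.1903, 0.2511]
tool_rot: [-0.0, 0.108, 0.994, -0.0]
contact_force: [0.2, 0.9, 0.6]
gripper_width: 0.001
grasp_force: 0.0
```

Run:
```python
from h import *
s=manip.state();print(s["time"],s["tool_pos"],s["contact_force"])
f=manip.grab_frame("top");g=manip.grab_frame("scene")
a=cv2.resize(f["image"][130:250,200:320],(400,400),interpolation=cv2.INTER_CUBIC)
b=cv2.resize(g["image"][130:240,265:375],(400,400),interpolation=cv2.INTER_CUBIC)
cv2.imwrite("pics/c8.png",np.hstack([a,b]))
```

```text
25.1 [ 0.43859965 -0.19026846  0.2511122 ] [0.17629332 0.92188039 0.57858186]
```

View pics/c8.png

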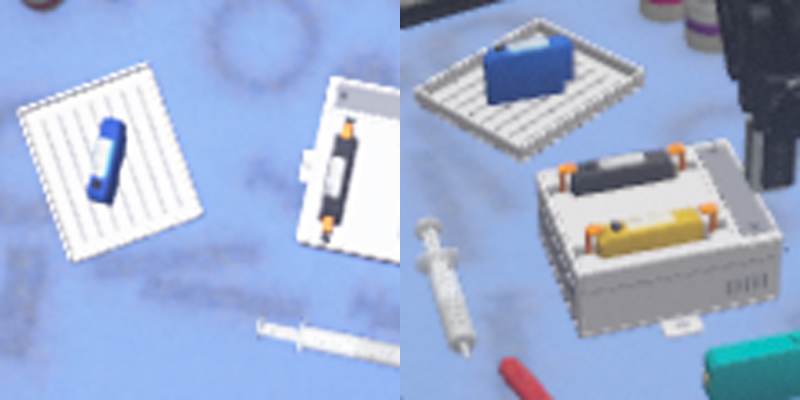

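Yellow is latched down (650,230) under its claws with the cap towards the robot. Black is still latched, blue is upright in the tray, and the syringe and marker are undisturbed.

```bash
python3 -c "
from plant import manip
print(manip.job_done())"
```

```text
the job is handed in; nothing more can be done
None
```

The job is handed in at about 25 s of robot time: blue stands upright in the drip tray, yellow is latched in the right bay with its cap towards the robot, black is still latched, and the syringe and marker were not touched; the highest force I read while pressing was about 11 N.

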